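Lock back a belt tensioner and seat its dust cap

ROBOT

A 7-joint arm with a two-finger parallel gripper is mounted at the origin on the work surface. World frame = base frame: x ahead of the robot, y to its left, z up, the work surface at z = 0. Lengths are in m, angles in rad, forces in N, time in s.
With the tool pointing down it reaches from about 0.425 to 0.975 m from the base axis. Payload 16.7 kg.
Tool frame: the origin (TCP) lies midway between the tips of the shut fingers; the grasp point (between the pads) lies 19 mm behind it; z points along the fingers, y is the line along which they close (so a half turn about z gives the same grasp; the last joint's range is limited). The gripper opens to 85 mm and grips with 20 to 120 N. Pads are 22 mm wide; open, the fingers measure 114 mm over their backs; the gripper's body (76 mm by 85 mm) begins 54 mm behind the grasp point. The pads swing forward as they close: fully open they stand 13 mm farther back than shut.
Start: joints at [-1.292, 0.426, 0.074, 1.606, -0.034, 1.111, -0.067], TCP at [0.28, 0.614, 0.231] pointing down, gripper open.
Joint ranges: [-2.85, 2.85], [-0.5, 2.14], [-1.23, 1.37], [0.21, 2.46], [-1.02, 4.16], [0.16, 2.05], [-2.73, 2.73]. Speed limits (rad/s): [1.89, 1.89, 2.39, 2.39, 3.01, 3.01, 3.01].

INTERFACE

Orientations are given as [roll, pitch, yaw] about the fixed x, y, z axes, in that order (R = Rz(yaw) Ry(pitch) Rx(roll)).
In Python, from rig import telemetry, cams, job gives the robot as it stands.
- The arm moves only by the shell command python3 -m jog 'ROWS' [FORCE]. ROWS is JSON, a list of rows, each a list of 7 numbers: the shift along the tool's x, y, z in cm, then the turn, a rotation vector about the tool's x, y, z in rad, then the opening in per cent of the stroke, from 0 (shut) to 100 (fully open). A call has 1 to 8 rows; each row shifts and turns the commanded pose from where the row before left it, along the tool's axes as they then stand; what a row does not reach is not made up. A row lasts 1/12 s, in which the tool goes at most 41.7 mm and 7.16 degrees, less where a joint would pass 70% of its speed; a pose out of reach is approached as far as the arm can. A call with a gripper value outside its range is refused whole. The fingers move at their own pace and stop on an object; FORCE is the grip in N (left out, the last holds). Time passes only in rows, so rows that do not move let the fingers close. It gives the time, the measured TCP pose, the force, the opening and the grip force at its end, in the units of the state.
- telemetry.observe(): the state, without advancing time (a new reading comes with each control period).
- cams.camera(name): name is "scene" or "top" or "wrist"; returns a dict with "color" (480x640x3 uint8, red, green, blue), "camera_matrix" (3x3 intrinsics, pixels), "R" (3x3) and "t" (3): a world point X has camera coordinates R X + t. Camera axes: x right, y down, z forward; pixel columns grow to the right and rows downward; lengths in m; the calibration is good to about 2 mm. The wrist camera is an equidistant fisheye: a pixel r from the principal point sees the ray r / f radians off the axis. A picture is of the moment at which its call begins. There is no depth.
- job.job_done(): hands the job in; it is judged then, once.
The state is a dict: "clock": time; "joint_positions": joint angles; "qd": joint speeds; "joint_efforts": joint torques, N m; "position": TCP position; "eef_rot": TCP orientation; "wrist_force": force on the tool from outside, world axes, zero at the start; "wrist_torque": the same for the moment, N m; "finger_gap": finger opening in m; "finger_force": force on a finger pad.
Only numpy, scipy, OpenCV 4.12 (cv2) and the standard library are available. Lean on these libraries where they do the work, as an engineer would, in place of code of your own. Each camera call takes 0.05 s, during which the arm holds its last target. There are 200 camera calls.

TASK

This belt drive is waiting for its belt. Take the red locking pin from its black block, swing the yellow tensioner arm back against its spring and lock it there by putting the pin through the arm's brass eye into the red-ringed boss of the housing, fully home and let go, so that the pin alone holds the arm. Then, using the seating tool, press the orange dust cap on the idler wheel squarely down until it clicks fully home, stand the tool upright in its blue tray again, and leave everything else on the bench where it is.

Things in the scene. Friction and masses are not known exactly. Their poses are not given: they have to be found in the camera images.
- lock_hole (a point): centre of the mouth of the locking boss (ring 32 mm, hole 16 mm wide, 16 mm deep, red band) fixed in the aluminium housing, an open tray 250 x 290 mm clamped on a stand that slopes 28 degrees, low side roughly towards the robot. Axes: z is the housing's normal (28 degrees from vertical; the axis of pin hole, axles and cap), x up the slope, y level across it.
- pivot (a point): on the pivot axis of the tensioner arm, 24 mm above the plane of the lock_hole mouth; axes as lock_hole. The eye moves on a circle of 80 mm radius about it. Neighbours, heights above that plane along z: two bare toothed pulleys on the -y side 32 mm, gear case on the +y side 19 mm, rims 2 mm.
- eye_top (a point): centre of the top face of the brass eye at one end of the yellow tensioner arm: a ring 32 mm outside, hole 16 mm, 28 mm long, axis along the housing's normal (its z). Its top is 30 mm above the plane of the lock_hole mouth, its underside 2 mm above it. The idler wheel is at the arm's other end, the pivot between.
- tension_arm (a joint): angle of the tensioner arm, rad; 0 on its rest stop, where the spring holds it; grows anticlockwise seen from above (eye towards -y of lock_hole). At 0.90 the eye is over the lock hole; far stop 1.0. The spring pulls 3.4 N at the eye at rest, 6.8 N at 0.90. The pin, part way in the eye with its tip clear of the boss, is a good handle to swing it. Locked by the pin it reads 0.84 to 0.95.
- pin_grip (a point): centre of the red round grip (22 mm diameter, 55 mm long) of the locking pin; z up along the pin. Below the grip a collar 30 mm wide, 5 mm thick (underside 32 mm below this point), then a 14 mm shank, 42 mm long, its last 9 mm tapered; tip 74 mm below this point. 0.12 kg. Starts upright in a hole of the black block (85 x 85 x 50 mm), collar resting on its top.
- pin_tip (a point): tip of the locking pin. Fully home the collar rests on the eye's top and the tip is 12 mm below the mouth of the lock hole.
- pin_collar (a point): centre of the underside of the pin's collar; fully home it meets eye_top.
- cap_top (a point): centre of the top of the orange dust cap (36 mm diameter) on the black idler wheel (56 mm); z is the direction away from the wheel, the housing's normal. The wheel runs free on the arm, 65 mm from the pivot on the side opposite to the eye. At the start the cap stands 8 mm too high, its top 46 mm above the plane of the lock_hole mouth.
- dust_cap (a joint): how far the dust cap is pressed in, m: 0 at the start, 0.008 fully home. It resists with about 10 N at first, less as it goes in, and past half way it snaps home by itself and stays; let go before half way it springs back.
- tool_grip (a point): point on the axis of the seating tool, in its grey handle, 90 mm above its flat white foot (z along the tool, up). Handle 30 mm diameter from 36 to 125 mm above the foot; foot a white disc 42 mm wide, 14 mm thick. 0.22 kg. It starts standing upright in the blue tray.
- tool_face (a point): centre of the flat underside of the seating tool's foot, which is pressed on the cap.
- tool_tray: open blue tray 110 x 110 mm outside, 16 mm high, wall and floor 4 mm; origin at the centre of its underside.
- spare_idler: bystander: black spare wheel ring, 56 mm, 20 mm high, lying flat.
- grease_jar: bystander: white jar with green lid, 64 mm diameter, 65 mm high.
- screwdriver: bystander: yellow screwdriver, 200 mm, lying flat.
- wrench: bystander: steel spanner, 180 mm, lying flat.
- case_a: bystander: aluminium case 100 x 130 x 36 mm, the lower of a stack of two.
- case_b: bystander: the same, on top of it.
- small_carton: bystander: white carton 110 x 90 x 60 mm.
Not all that is in view belongs to the job. Of the things that look like the tool_tray, take the one that is farthest to the robot's right at the start. Of the things that look like the part that bears tool_grip, take the one that is farthest to the robot's right at the start.

How it is judged:
On the way, in this order (a step that is already met when the one before it is completed fails the run):
1. the tensioner arm is swung back against its spring (value of joint tension_arm above 0.8 rad), for 0.1 s.
2. the pin is through the eye, fully home in the boss and let go, and alone holds the arm back (value of joint tension_arm above 0.8 rad and z of pin_tip in the frame of lock_hole below -0.008 m and distance between pin_collar and eye_top below 0.006 m and contact force between the fingers and lock_pin below 0.1 N and contact force between the fingers and tension_arm below 0.1 N), for 0.3 s.
3. the dust cap is pressed home by the seating tool held square on it (value of joint dust_cap above 0.0065 m and distance between tool_face and cap_top below 0.014 m and angle between the z axis of tool_face and the z axis of cap_top, either way round below 0.14 rad), for 0.1 s.
At the end, for the whole second after the job is handed in: The tensioner arm is held back past 0.8 rad by the pin alone, its collar within 6 mm of the eye's top and its tip at least 8 mm deep in the boss; the dust cap is pressed in by at least 6.5 mm; the seating tool stands upright (within 6 degrees) on its foot on the floor of its tray; all at rest (value of joint tension_arm above 0.8 rad and z of pin_tip in the frame of lock_hole below -0.008 m and distance between pin_collar and eye_top below 0.006 m and value of joint dust_cap above 0.0065 m and angle between tool_face's own z axis and vertical below 0.1 rad and z of tool_face in the frame of tool_tray below 0.008 m and x of tool_face in the frame of tool_tray between -0.05 and 0.05 m and y of tool_face in the frame of tool_tray between -0.05 and 0.05 m and linear speed of each of seat_tool, lock_pin below 0.02 m/s); the robot touches nothing.
It fails at once if the dust cap is pushed with the fingers instead of the tool (contact force between the fingers and dust_cap above 1 N).
It fails at once if a bystander is moved by more than 25 mm (distance of any of spare_idler, grease_jar, screwdriver, wrench, case_a, case_b, small_carton from where it was at the start of the episode above 0.025 m).
It also fails if it takes over 70 s, if anything falls off the work surface, if the arm or the gripper's body presses on something with over 40 N, if the wrist force passes 120 N, or if a joint passes its speed limit or range.

## Working session

There is one attempt and no reset: what is moved stays moved. The work goes in short steps, Python scripts to look and compute and a shell command to move; the robot and the scene stay as the last step left them, time stands still between calls to the robot, and variables do not carry over. Pictures are saved under pics/ and viewed, at most 10 in all, crops included, and the job is handed in when it is done.

```bash
ls; mkdir -p pics
python3 - <<'E'
from rig import telemetry,cams
import cv2,pickle
print(telemetry.observe())
D={}
for n in("scene","top"):
    c=cams.camera(n);D[n]=c;cv2.imwrite(f"pics/{n}0.png",c["color"][:,:,::-1]);print(n,c["camera_matrix"],c["R"],c["t"])
pickle.dump(D,open("c0.pkl","wb"))
E
```

```text
pics
{'clock': 0.0, 'joint_positions': array([-1.29247967,  0.42672188,  0.07384525,  1.60661229, -0.03408699,
        1.1108082 , -0.06711896]), 'qd': array([-7.24566000e-04, -7.71911981e-04, -7.47771806e-04, -2.19889521e-03,
       -1.30160409e-03,  6.23137836e-05,  1.64259781e-03]), 'joint_efforts': array([ 1.01425601e-03, -9.49832368e+01,  3.76229569e+00, -4.63516331e+01,
        1.93780119e-02,  1.03056669e-02,  4.79942503e-05]), 'position': array([0.27990338, 0.61377663, 0.23061486]), 'eef_rot': array([-3.14030623e+00,  1.04028561e-04,  2.71373619e+00]), 'wrist_force': array([0.50621011, 0.86531577, 0.47937591]), 'wrist_torque': array([-0.02247711, -0.0350941 , -0.03189674]), 'finger_force': 0.0, 'finger_gap': 0.08531977551652233}
scene [[570.73072896   0.         312.68349595]
 [  0.         570.73072896 252.78983996]
 [  0.           0.           1.        ]] [[ 0.79284418  0.60925582  0.01433373]
 [ 0.41795698 -0.52648276 -0.74035658]
 [-0.4435201   0.59297829 -0.67206151]] [-0.42938257 -0.08171966  1.52574657]
top [[531.42923957   0.         313.96706805]
 [  0.         531.42923957 231.03944547]
 [  0.           0.           1.        ]] [[-0.0205209  -0.99977699 -0.00498596]
 [-0.98970707  0.02102016 -0.14155591]
 [ 0.14162915  0.00202978 -0.98991771]] [0.10064756 0.48242609 1.31501267]
```

View pics/scene0.png

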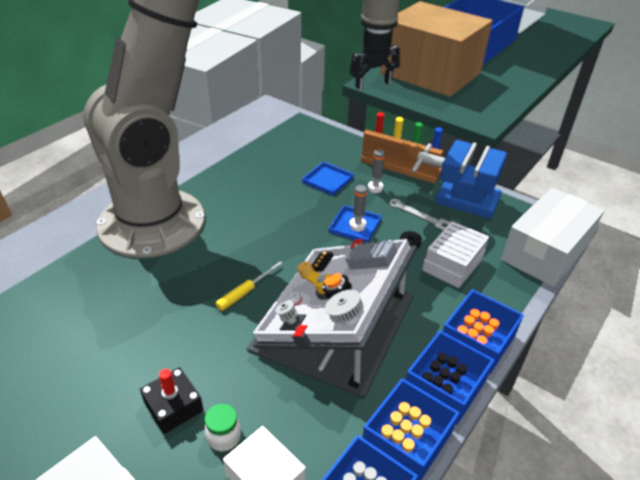

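View pics/top0.png

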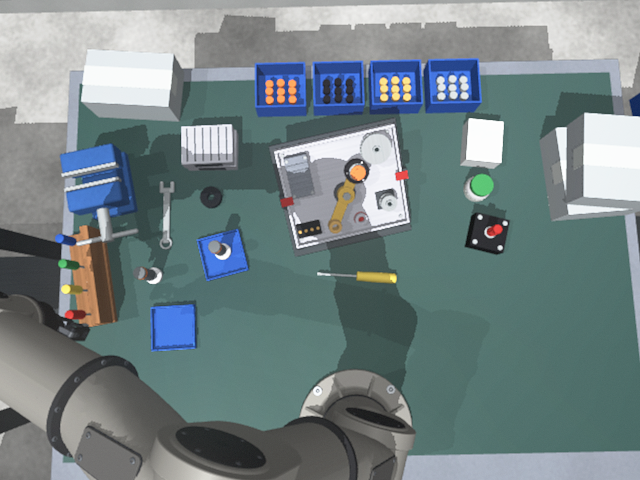

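Candidates in top: tools at (148,272) and (221,248); trays at (222,253) and (173,327). The robot's right is −y, which is image right, so the tool at (221,248) and the tray at (222,253) are meant. Next, one enlarged crop to confirm.

Run:
```python
import pickle,cv2,numpy as np
D=pickle.load(open("c0.pkl","rb"))
t=D["top"]["color"][:,:,::-1];s=D["scene"]["color"][:,:,::-1]
a=cv2.resize(t[115:265,265:425],(480,450),interpolation=cv2.INTER_CUBIC) #3x
b=cv2.resize(t[220:360,130:260],(260,280),interpolation=cv2.INTER_CUBIC)
c=cv2.resize(t[205:260,460:515],(220,220),interpolation=cv2.INTER_CUBIC)
im=np.zeros((510,745,3),np.uint8);im[:450,:480]=a;im[:280,485:745]=b;im[285:505,485:705]=c
cv2.imwrite("pics/crop1.png",im)
cv2.imwrite("pics/crop2.png",cv2.resize(s[230:360,245:425],(720,520),interpolation=cv2.INTER_CUBIC))
```

```text
(no output)
```

View pics/crop1.png

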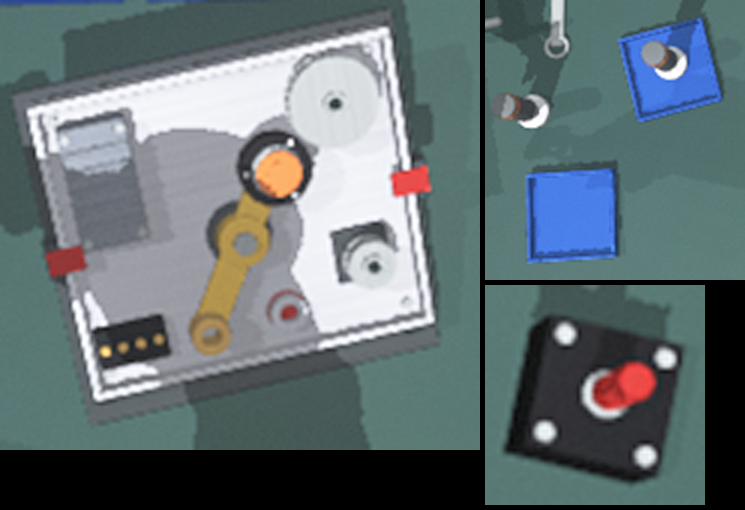

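View pics/crop2.png

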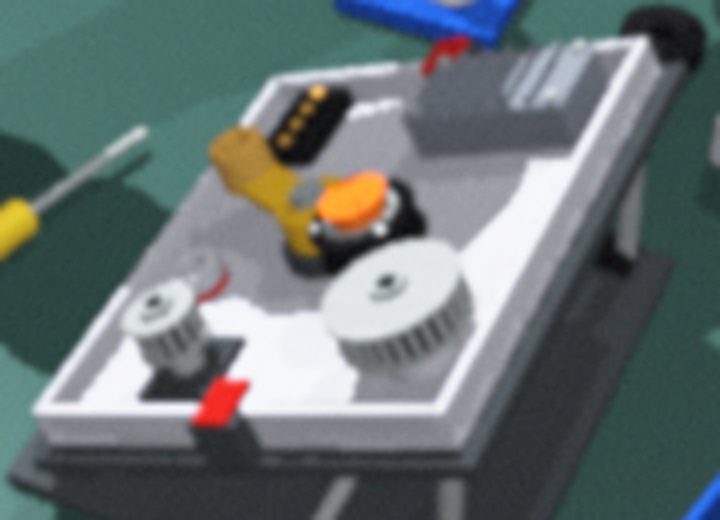

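Crops confirm: the tool in the right-hand tray, arm, eye (335,226), boss (361,218), cap (358,173) and pin (497,228) in top pixels. Now fitting positions from both views.

```bash
cat > h.py <<'E'
import numpy as np,pickle
from scipy.optimize import least_squares
from scipy.spatial.transform import Rotation as Ro
def proj(c,X):
    p=c["camera_matrix"]@(c["R"]@np.asarray(X)+c["t"]);return p[:2]/p[2]
def projw(c,X): # fisheye
    p=c["R"]@np.asarray(X)+c["t"];r=np.hypot(*p[:2]);th=np.arctan2(r,p[2]);K=c["camera_matrix"]
    return np.array([K[0,2],K[1,2]])+K[0,0]*th*p[:2]/r
def rows(): pass
def housing(yaw): # columns x(up slope),y,z
    a=np.radians(28);c,s=np.cos(yaw),np.sin(yaw)
    x=np.array([c*np.cos(a),s*np.cos(a),np.sin(a)]);y=np.array([-s,c,0]);return np.c_[x,y,np.cross(x,y)]
def model(p):
    L=p[:3];H=housing(p[3]);b=p[4];P=np.array([.08*np.cos(b),.08*np.sin(b)])
    rot=lambda v,a:np.array([[np.cos(a),-np.sin(a)],[np.sin(a),np.cos(a)]])@v
    e0=rot(-P,-.9);g=lambda xy,z:L+H@np.array([*xy,z])
    m=dict(lock=g([0,0],0),pivot=g(P,.030),eye=g(P+e0,.03),cap=g(P-e0/.08*.065,.046),caplock=g(P+P/.08*.065,.046))
    for i,(sx,sy) in enumerate([(1,1),(1,-1),(-1,-1),(-1,1)]): m[f"c{i}"]=g([p[5]+sx*.125,p[6]+sy*.145],.002)
    return m,H
E
python3 - <<'E'
from h import *
D=pickle.load(open("c0.pkl","rb"));T,S=D["top"],D["scene"]
f=lambda x,y:np.array([265+x/3,115+y/3]);g=lambda x,y:np.array([245+x/4,230+y/4])
obs=[(T,k,f(*v),w) for k,v,w in[("eye",(211,333),1),("lock",(288,310),1),("pivot",(245,241),1),("cap",(280,174),1),("c0",(27,105),.4),("c1",(387,28),.4),("c2",(437,320),.4),("c3",(97,403),.4)]]
obs+=[(S,k,g(*v),w) for k,v,w in[("eye",(237,142),.5),("lock",(205,265),1),("pivot",(308,193),.7),("cap",(354,198),1),("c0",(650,38),.4),("c1",(445,410),.4),("c2",(37,412),.4),("c3",(275,80),.4)]]
def res(p):
    m,_=model(p);return np.concatenate([w*(proj(c,m[k])-u) for c,k,u,w in obs])
r=least_squares(res,[.6,-.05,.15,-.2,.5,.05,0],loss="soft_l1");m,H=model(r.x)
print(r.x,r.cost)
for (c,k,u,w) in obs: print("T" if c is T else "S",k,(proj(c,m[k])-u).round(1))
for k in m:print(k,m[k].round(4))
print(H.round(3));np.save("house.npy",r.x)
def fit(o,n):
    q=least_squares(lambda p:np.concatenate([proj(c,[p[0],p[1],z])-u for c,z,u in o]),[.6,0]);print(n,q.x.round(4),q.fun.round(1))
fit([(T,.1095,np.array([497.7,228.3])),(T,.055,np.array([490,232])),(S,.1095,np.array([166,374]))],"pin")
fit([(T,.129,np.array([215,246])),(S,.129,np.array([361,190])),(S,.018,np.array([358,225])),(T,.018,np.array([223,250.5]))],"tool")
fit([(T,.016,np.array([222.3,255]))],"tray")
E
```

```text
[ 0.50891172 -0.02650848  0.06695056  0.21149378  0.33543545  0.08795701
  0.0271942 ] 4.322750713376224
T eye [-0.5 -0.3]
T lock [-0.2  0.1]
T pivot [0.2 0.1]
T cap [-0.2 -1.3]
T c0 [-0.6  1.2]
T c1 [-0.3 -0.8]
T c2 [-1.6 -0. ]
T c3 [-0.7 -1.2]
S eye [0.6 0.5]
S lock [-2.5  0.5]
S pivot [-0.5 -2. ]
S cap [-0.1 -0.1]
S c0 [-0.4  0.3]
S c1 [-0.1  1.3]
S c2 [-0.7  0.9]
S c3 [-0.1 -0. ]
lock [ 0.5089 -0.0265  0.067 ]
pivot [0.5548 0.0103 0.1289]
eye [0.4875 0.0396 0.0972]
cap [ 0.6022 -0.0151  0.1688]
caplock [0.596  0.041  0.1718]
c0 [0.6557 0.1811 0.1687]
c1 [ 0.7166 -0.1024  0.1687]
c2 [ 0.5007 -0.1488  0.0513]
c3 [0.4399 0.1348 0.0513]
[[ 0.863 -0.21  -0.459]
 [ 0.185  0.978 -0.099]
 [ 0.469  0.     0.883]]
pin [ 0.4716 -0.3496] [-0.  -0.3  0.3 -0.7 -0.4 -0.9]
tool [0.4433 0.3225] [ 0.6 -1.3 -0.4 -1.6 -0.4 -2.3  0.8 -0.7]
tray [0.4301 0.3265] [-0.  0.]
```

```bash
cat >> h.py <<'E'
def pose():
    from rig import telemetry
    s=telemetry.observe();return s["position"],Ro.from_euler("xyz",s["eef_rot"]),s
def plan(p,R,p1,R1=None,n=8,tag=""):
    """identical rows: shift then turn, n times. returns end pose from the rounded rows"""
    R1=R if R1 is None else R1
    w=(R.inv()*R1).as_rotvec()/n;q=Ro.from_rotvec(w).as_matrix()
    M=sum(np.linalg.matrix_power(q,k) for k in range(n))
    v=np.linalg.solve(M,R.inv().apply(np.asarray(p1)-p))*100
    print(tag,f"x{n}",v.round(2),w.round(3),"shift",np.linalg.norm(v).round(2),"deg",np.degrees(np.linalg.norm(w)).round(1));return np.asarray(p1),R1
def down(yaw): return Ro.from_euler("xyz",[np.pi,0,yaw])
E
python3 - <<'E'
from h import *
p,R,s=pose()
a=plan(p,R,[.55,.15,.30],down(2.6),16)
b=plan(*a,[.472,-.35,.21],down(2.5),16)
E
```

```text
x16 [-2.84 -1.79 -0.43] [-0.     0.     0.007] shift 3.38 deg 0.4
 x16 [-1.33 -2.87  0.56] [ 0.    -0.     0.006] shift 3.21 deg 0.4
```

```bash
python3 -m jog '[[-2.84,-1.79,-0.43,0,0,0.007,100],[-2.84,-1.79,-0.43,0,0,0.007,100],[-2.84,-1.79,-0.43,0,0,0.007,100],[-2.84,-1.79,-0.43,0,0,0.007,100],[-2.84,-1.79,-0.43,0,0,0.007,100],[-2.84,-1.79,-0.43,0,0,0.007,100],[-2.84,-1.79,-0.43,0,0,0.007,100],[-2.84,-1.79,-0.43,0,0,0.007,100]]'
python3 -m jog '[[-2.84,-1.79,-0.43,0,0,0.007,100],[-2.84,-1.79,-0.43,0,0,0.007,100],[-2.84,-1.79,-0.43,0,0,0.007,100],[-2.84,-1.79,-0.43,0,0,0.007,100],[-2.84,-1.79,-0.43,0,0,0.007,100],[-2.84,-1.79,-0.43,0,0,0.007,100],[-2.84,-1.79,-0.43,0,0,0.007,100],[-2.84,-1.79,-0.43,0,0,0.007,100]]'
python3 - <<'E'
from h import *
p,R,s=pose();print(s["joint_positions"])
b=plan(p,R,[.472,-.35,.21],down(2.5),16)
E
```

```text
clock: 0.77
position: [0.4223, 0.3844, 0.2657]
eef_rot: [-3.141, -0.0, 2.657]
wrist_force: [0.8, 1.0, 0.7]
finger_gap: 0.085
finger_force: 0.0
clock: 1.43
position: [0.5509, 0.1488, 0.3002]
eef_rot: [-3.141, -0.0, 2.601]
wrist_force: [0.3, 0.4, -0.1]
finger_gap: 0.0855
finger_force: 0.0
[-0.67742856  0.20205143  0.35396581  1.77700396 -0.07544842  1.17605122
  0.72959444]
 x16 [-1.32 -2.87  0.56] [-0.    -0.     0.006] shift 3.21 deg 0.4
```

```bash
python3 -m jog '[[-1.32,-2.87,0.56,0,0,-0.006,100],[-1.32,-2.87,0.56,0,0,0.006,100],[-1.32,-2.87,0.56,0,0,0.006,100],[-1.32,-2.87,0.56,0,0,0.006,100],[-1.32,-2.87,0.56,0,0,0.006,100],[-1.32,-2.87,0.56,0,0,0.006,100],[-1.32,-2.87,0.56,0,0,0.006,100],[-1.32,-2.87,0.56,0,0,0.006,100]]'
python3 -m jog '[[-1.32,-2.87,0.56,0,0,0.006,100],[-1.32,-2.87,0.56,0,0,0.006,100],[-1.32,-2.87,0.56,0,0,0.006,100],[-1.32,-2.87,0.56,0,0,0.006,100],[-1.32,-2.87,0.56,0,0,0.006,100],[-1.32,-2.87,0.56,0,0,0.006,100],[-1.32,-2.87,0.56,0,0,0.006,100],[-1.32,-2.87,0.56,0,0,0.006,100]]'
python3 - <<'E'
from h import *
from rig import cams
import cv2
p,R,s=pose();print(p,s["eef_rot"],s["joint_positions"])
c=cams.camera("wrist");pickle.dump(c,open("w1.pkl","wb"));print(c["camera_matrix"][0])
im=c["color"][:,:,::-1].copy()
hs=cv2.cvtColor(im,cv2.COLOR_BGR2HSV);m=((hs[...,0]<6)|(hs[...,0]>174))&(hs[...,1]>150)&(hs[...,2]>60)
n,l,st,ce=cv2.connectedComponentsWithStats(m.astype(np.uint8));print([(st[i],ce[i]) for i in range(1,n) if st[i,4]>30])
print(projw(c,[.4716,-.3496,.1095]),projw(c,[.4716,-.3496,.055]))
cv2.imwrite("pics/w1.png",im)
E
```

```text
clock: 2.1
position: [0.5199, -0.102, 0.255]
eef_rot: [3.142, -0.0, 2.566]
wrist_force: [0.8, -0.3, -0.4]
finger_gap: 0.0855
finger_force: 0.0
clock: 2.77
position: [0.4782, -0.3511, 0.2101]
eef_rot: [-3.142, -0.0, 2.518]
wrist_force: [1.6, 0.4, 0.3]
finger_gap: 0.0854
finger_force: 0.0
[ 0.47818467 -0.35105916  0.21005126] [-3.14154214e+00 -3.34596360e-04  2.51770381e+00] [ 0.04001166  0.35870482  0.61476443  1.84362766 -0.24072083  1.01430469
  1.70007113]
[371.64829954   0.         314.41359724]
[(array([605, 200,  29,  38, 592], dtype=int32), array([619.03378378, 218.77027027])), (array([ 289,  213,   38,   43, 1163], dtype=int32), array([307.3155632 , 235.61736887]))]
[310.53164597 237.56198212] [311.22980361 221.55672504]
```

View pics/w1.png

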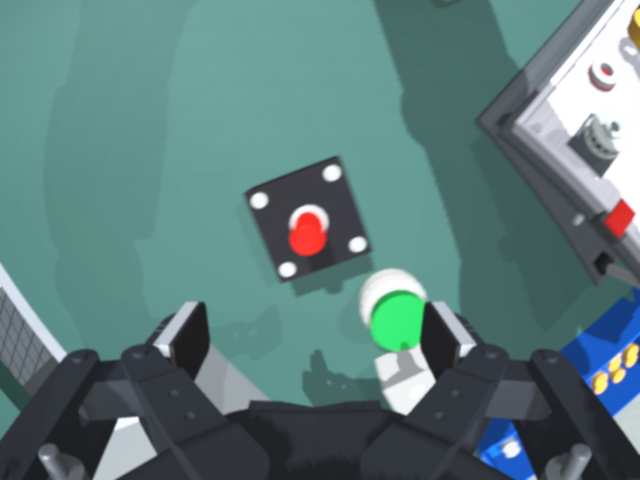

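Run:
```python
from h import *
c=pickle.load(open("w1.pkl","rb"));T=pickle.load(open("c0.pkl","rb"))["top"]
fw=lambda o:least_squares(lambda p:np.concatenate([projw(c,[*p,z])-u for z,u in o]),[.47,-.35])
q=fw([(.1095,[307.5,238]),(.055,[309,221])]);print("pin",q.x,q.fun)
j=fw([(.065,[399,321])]).x;print("jar",j)
p,R,s=pose();y=R.apply([0,1,0]);x=R.apply([1,0,0])
print("jar in tool axes",R.inv().apply([*(j-q.x),0]))
print("lock in wrist",projw(c,np.load("house.npy")[:3]))
x1=q.x
plan(p,R,[*x1,.125],down(2.518),4);plan(np.array([*x1,.125]),R,[*x1,.066],down(2.518),4)
```

```text
pin [ 0.47044707 -0.35118212] [ 0.13452768 -0.45375935 -0.16268401  0.54434561]
jar [ 0.58663238 -0.33755772]
jar in tool axes [-0.08589643  0.07941288 -0.0002218 ]
lock in wrist [607.16085288  69.58682135]
 x4 [0.19 0.05 2.11] [-0.001  0.    -0.001] shift 2.12 deg 0.1
 x4 [0.   0.   1.47] [-0.001  0.    -0.001] shift 1.48 deg 0.1
```

```bash
python3 -m jog '[[0.19,0.05,2.11,0,0,0,100],[0.19,0.05,2.11,0,0,0,100],[0.19,0.05,2.11,0,0,0,100],[0.19,0.05,2.11,0,0,0,100],[0,0,1.47,0,0,0,100],[0,0,1.47,0,0,0,100],[0,0,1.47,0,0,0,100],[0,0,1.47,0,0,0,100]]'
python3 -m jog '[[0,0,0,0,0,0,100],[0,0,0,0,0,0,0],[0,0,0,0,0,0,0],[0,0,0,0,0,0,0],[0,0,0,0,0,0,0],[0,0,0,0,0,0,0],[0,0,0,0,0,0,0],[0,0,0,0,0,0,0]]' 80
```

```text
clock: 3.48
position: [0.4736, -0.3435, 0.0664]
eef_rot: [-3.141, -0.001, 2.518]
wrist_force: [1.1, -0.1, -0.3]
finger_gap: 0.0855
finger_force: 0.0
clock: 4.15
position: [0.4726, -0.3462, 0.0683]
eef_rot: [-3.139, 0.002, 2.516]
wrist_force: [-9.8, -8.9, 9.2]
finger_gap: 0.0204
finger_force: 77.0
```

```bash
python3 -m jog '[[-0.1,-0.3,0,0,0,0,0],[0,-0.2,0,0,0,0,0],[0,0,0,0,0,0,0]]'
python3 -m jog '[[0,0,-0.3,0,0,0,0],[0,0,-1,0,0,0,0],[0,0,-2,0,0,0,0],[0,0,-2,0,0,0,0],[0,0,-3,0,0,0,0],[0,0,-3,0,0,0,0],[0,0,-3,0,0,0,0],[0,0,-3,0,0,0,0]]'
python3 -m jog '[[0,0,-2,0,0,0,0],[0,0,-1,0,0,0,0],[0,0,0,0,0,0,0],[0,0,0,0,0,0,0]]'
```

```text
clock: 4.4
position: [0.4722, -0.3484, 0.0682]
eef_rot: [3.141, 0.001, 2.518]
wrist_force: [-0.2, 0.9, 8.2]
finger_gap: 0.0201
finger_force: 76.6
clock: 5.07
position: [0.4711, -0.3484, 0.2426]
eef_rot: [-3.141, 0.0, 2.517]
wrist_force: [0.9, -0.5, -0.7]
finger_gap: 0.0205
finger_force: 76.9
clock: 5.4
position: [0.4715, -0.348, 0.27]
eef_rot: [3.141, -0.0, 2.518]
wrist_force: [-1.4, -0.4, -2.0]
finger_gap: 0.0206
finger_force: 76.9
```

```bash
cat >> h.py <<'E'
def tgt():
    m,H=model(np.load("house.npy"));return m,H,H[:,2],Ro.from_matrix(np.c_[-H[:,0],H[:,1],-H[:,2]])
E
python3 - <<'E'
from h import *
p,R,s=pose();m,H,n,RT=tgt()
print(m["eye"]+n*.11,RT.as_euler("xyz"))
plan(p,R,m["eye"]+n*.11,RT,16)
E
```

```text
[0.43700452 0.02876661 0.19429816] [ 3.14159265  0.48869219 -2.93009888]
 x16 [0.89 2.27 0.37] [-0.013 -0.029 -0.051] shift 2.47 deg 3.4
```

```bash
python3 -m jog '[[0.89,2.27,0.37,-0.013,-0.029,-0.051,0],[0.89,2.27,0.37,-0.013,-0.029,-0.051,0],[0.89,2.27,0.37,-0.013,-0.029,-0.051,0],[0.89,2.27,0.37,-0.013,-0.029,-0.051,0],[0.89,2.27,0.37,-0.013,-0.029,-0.051,0],[0.89,2.27,0.37,-0.013,-0.029,-0.051,0],[0.89,2.27,0.37,-0.013,-0.029,-0.051,0],[0.89,2.27,0.37,-0.013,-0.029,-0.051,0]]'
python3 -m jog '[[0.89,2.27,0.37,-0.013,-0.029,-0.051,0],[0.89,2.27,0.37,-0.013,-0.029,-0.051,0],[0.89,2.27,0.37,-0.013,-0.029,-0.051,0],[0.89,2.27,0.37,-0.013,-0.029,-0.051,0],[0.89,2.27,0.37,-0.013,-0.029,-0.051,0],[0.89,2.27,0.37,-0.013,-0.029,-0.051,0],[0.89,2.27,0.37,-0.013,-0.029,-0.051,0],[0.89,2.27,0.37,-0.013,-0.029,-0.051,0]]'
python3 -m jog '[[0,0,0,0,0,0,0],[0,0,0,0,0,0,0],[0,0,0,0,0,0,0]]'
python3 - <<'E'
from h import *
from rig import cams
import cv2
p,R,s=pose();m,H,n,RT=tgt();print(p,s["eef_rot"],s["joint_positions"].round(2))
D={k:cams.camera(k) for k in("scene","top","wrist")};pickle.dump(D,open("c1.pkl","wb"))
tip=p+R.apply([0,0,.0603]);print("tip rel eye in H",H.T@(tip-m["eye"]))
W=D["wrist"];pts={k:projw(W,m[k]).round(0) for k in("eye","lock","pivot","cap")};pts["tip"]=projw(W,tip).round(0);print(pts)
for k in("scene","top"):print(k,"tip",proj(D[k],tip).round(1),"eye",proj(D[k],m["eye"]).round(1))
im=np.zeros((600,800,3),np.uint8)
im[:480,:640]=W["color"];t=D["scene"]["color"]
a=cv2.resize(t[225:325,270:370],None,fx=2,fy=2)
im[400:600,600:800]=a
cv2.imwrite("pics/w2.png",im[:,:,::-1])
E
```

```text
clock: 6.07
position: [0.4879, -0.1538, 0.2374]
eef_rot: [3.087, 0.245, 2.924]
wrist_force: [0.6, -0.7, -0.9]
finger_gap: 0.0204
finger_force: 77.3
clock: 6.73
position: [0.4417, 0.0151, 0.1982]
eef_rot: [3.129, 0.469, -2.967]
wrist_force: [-0.3, -0.1, -1.6]
finger_gap: 0.0204
finger_force: 77.4
clock: 6.98
position: [0.4454, 0.0095, 0.201]
eef_rot: [3.128, 0.471, -2.981]
wrist_force: [0.6, -0.1, -0.7]
finger_gap: 0.02
finger_force: 77.4
[0.44538423 0.00945856 0.20096239] [ 3.1281964   0.47090238 -2.98100969] [-0.27 -0.15  0.11  2.45  0.01  0.37  1.57]
tip rel eye in H [ 0.00571635 -0.02122225  0.05365292]
{'eye': array([344., 233.]), 'lock': array([254., 219.]), 'pivot': array([290., 321.]), 'cap': array([251., 391.]), 'tip': array([314., 264.])}
scene tip [292.2 252.3] eye [304.9 266. ]
top tip [346.5 228.7] eye [334.8 225.7]
```

View pics/w2.png

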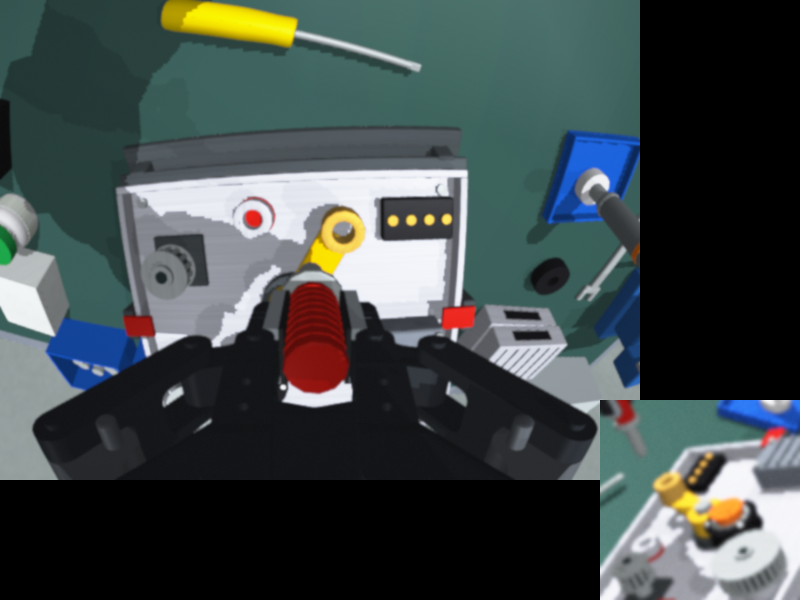

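The wrist view shows the eye ring at (343,230) and the red boss at (254,217), within 1–3 px of the model. The pin is straight between the pads. The arm stopped short because joint 4 is at its limit, and going lower gives it more reach.

Run:
```python
from h import *
p,R,s=pose();m,H,n,RT=tgt();h=H[:,0]*-.001
plan(p,R,m["eye"]+n*.074+h,RT,8)
```

```text
x8 [0.11 0.25 0.5 ] [-0.001 -0.002 -0.005] shift 0.57 deg 0.3
```

```bash
python3 -m jog '[[0.1,0.25,0.5,-0.001,-0.002,-0.005,0],[0.1,0.25,0.5,-0.001,-0.002,-0.005,0],[0.1,0.25,0.5,-0.001,-0.002,-0.005,0],[0.1,0.25,0.5,-0.001,-0.002,-0.005,0],[0.1,0.25,0.5,-0.001,-0.002,-0.005,0],[0.1,0.25,0.5,-0.001,-0.002,-0.005,0],[0.1,0.25,0.5,-0.001,-0.002,-0.005,0],[0,0,0,0,0,0,0]]'
cat >> h.py <<'E'
def st(off=.0603):
    p,R,s=pose();m,H,n,RT=tgt();print("joints",s["joint_positions"].round(2),"tip-eye H mm",(1000*H.T@(p+R.apply([0,0,off])-m["eye"])).round(1),"roterr",(R.inv()*RT).as_rotvec().round(3));return p,R,m,H,n,RT
E
python3 -m jog '[[0,0,0,0,0,0,0],[0,0,0,0,0,0,0]]'
python3 - <<'E'
from h import *
p,R,m,H,n,RT=st()
plan(p,R,m["eye"]+n*.0643-H[:,0]*.001,RT,4)
E
```

```text
clock: 7.8
position: [0.4517, 0.0298, 0.1663]
eef_rot: [3.139, 0.486, -2.94]
wrist_force: [-0.2, -0.5, -1.0]
finger_gap: 0.0205
finger_force: 77.4
clock: 7.97
position: [0.452, 0.0295, 0.1674]
eef_rot: [3.139, 0.486, -2.94]
wrist_force: [0.6, 0.0, -1.1]
finger_gap: 0.0205
finger_force: 77.4
joints [ 0.27 -0.04 -0.46  2.46 -0.12  0.23  1.69] tip-eye H mm [ 0.3 -2.5 19. ] roterr [-0.002 -0.002 -0.009]
 x4 [0.04 0.06 0.37] [-0.001 -0.001 -0.002] shift 0.38 deg 0.1
```

```bash
python3 -m jog '[[0.04,0.06,0.37,0,0,-0.002,0],[0.04,0.06,0.37,0,0,-0.002,0],[0.04,0.06,0.37,0,0,-0.002,0],[0.04,0.06,0.37,0,0,-0.002,0],[0,0,0,0,0,0,0],[0,0,0,0,0,0,0],[0,0,0,0,0,0,0]]'
python3 - <<'E'
from h import *
from rig import cams
import cv2
p,R,m,H,n,RT=st()
D={k:cams.camera(k) for k in("scene","wrist")};tip=p+R.apply([0,0,.0603])
print(projw(D["wrist"],tip),projw(D["wrist"],m["eye"]),proj(D["scene"],tip),proj(D["scene"],m["eye"]))
im=np.zeros((480,800,3),np.uint8)
im[:400,:400]=cv2.resize(D["wrist"]["color"][190:290,280:380],(400,400),interpolation=cv2.INTER_CUBIC)
im[:400,400:]=cv2.resize(D["scene"]["color"][225:305,265:345],(400,400),interpolation=cv2.INTER_CUBIC)
cv2.imwrite("pics/w3.png",im[:400,:,::-1])
plan(p,R,m["eye"]+n*.0403-H[:,0]*.001,RT,8)
E
```

```text
clock: 8.55
position: [0.4568, 0.0337, 0.1538]
eef_rot: [-3.139, 0.487, -2.929]
wrist_force: [0.5, -0.1, -1.6]
finger_gap: 0.0203
finger_force: 77.4
joints [ 0.38  0.   -0.58  2.46 -0.    0.19  1.58] tip-eye H mm [-1.1  0.5  4.3] roterr [-0.002 -0.002  0.001]
[314.95492757 264.58517226] [314.05588716 264.12374413] [303.75581531 264.30799774] [304.872174   265.95234567]
 x8 [-0.   -0.01  0.3 ] [-0. -0.  0.] shift 0.3 deg 0.0
```

View pics/w3.png

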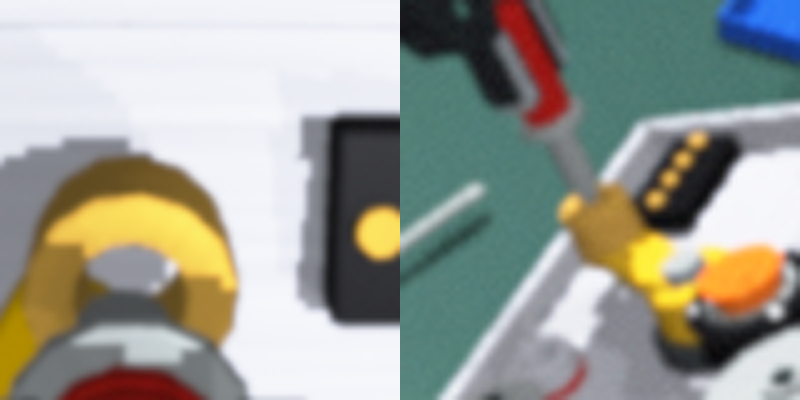

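The tip is centred over the eye in both views (ring centre ≈(314,263), shank at x≈314). Descending into the eye.

```bash
python3 -m jog '[[0,0,0.3,0,0,0,0],[0,0,0.3,0,0,0,0],[0,0,0.3,0,0,0,0],[0,0,0.3,0,0,0,0],[0,0,0,0,0,0,0]]'
python3 -m jog '[[0,0,0.3,0,0,0,0],[0,0,0.3,0,0,0,0],[0,0,0.3,0,0,0,0],[0,0,0.3,0,0,0,0],[0,0,0,0,0,0,0],[0,0,0,0,0,0,0]]'
python3 - <<'E'
from h import *
p,R,m,H,n,RT=st()
# swing to lock in arc, orientation fixed, 16 steps
x=np.load("house.npy");b=x[4];P=.08*np.array([np.cos(b),np.sin(b)]);pv=m["lock"]+H@np.array([*P,0])
d=H.T@(p-pv);print(d)
def rot(a):return np.array([[np.cos(a),-np.sin(a),0],[np.sin(a),np.cos(a),0],[0,0,1]])
pts=[pv+H@(rot(a)@d) for a in np.linspace(0,.9,13)]
for i in range(12):print((100*R.inv().apply(pts[i+1]-pts[i])).round(2))
print("end vs lock",(1000*H.T@(pts[-1]-m["lock"])).round(1))
E
```

```text
clock: 9.07
position: [0.4618, 0.0347, 0.143]
eef_rot: [-3.139, 0.485, -2.93]
wrist_force: [-0.9, 0.0, -2.9]
finger_gap: 0.0206
finger_force: 77.2
clock: 9.57
position: [0.4658, 0.0362, 0.139]
eef_rot: [-3.138, 0.476, -2.929]
wrist_force: [-1.3, -2.9, -5.7]
finger_gap: 0.0206
finger_force: 78.2
joints [ 0.15  0.05 -0.38  2.46  0.15  0.16  1.42] tip-eye H mm [ -0.5   1.  -13.1] roterr [-0.004 -0.013  0.001]
[-0.06731568  0.04404542  0.07719965]
[ 0.31 -0.52  0.01]
[ 0.27 -0.54  0.01]
[ 0.23 -0.56  0.01]
[ 0.19 -0.57  0.  ]
[ 0.14 -0.59  0.  ]
[ 0.1  -0.59  0.  ]
[ 0.06 -0.6   0.  ]
[ 0.01 -0.6   0.  ]
[-0.03 -0.6   0.  ]
[-0.08 -0.6   0.  ]
[-0.12 -0.59  0.  ]
[-0.17 -0.58 -0.  ]
end vs lock [-0.8  1.  77.2]
```

```bash
python3 -m jog '[[0,0,0,0,0,0,0],[0.15,0,0.2,0,0.08,0,0],[0.13,0,0.3,0,0.08,0,0],[0.1,0,0.3,0,0.08,0,0],[0,0,0,0,0,0,0],[0,0,0,0,0,0,0]]' 20
python3 -c "
from h import *
st()"
```

```text
clock: 10.07
position: [0.4693, 0.0366, 0.132]
eef_rot: [-3.138, 0.242, -2.931]
wrist_force: [7.0, -2.9, 5.4]
finger_gap: 0.0202
finger_force: 78.6
joints [ 0.15  0.13 -0.39  2.3   0.12  0.48  1.45] tip-eye H mm [-14.7   0.6 -19. ] roterr [-0.004 -0.247 -0.001]
```

```bash
python3 -m jog '[[0,0,0,0,0,0,20],[0,0,0,0,0,0,40],[0,0,0,0,0,0,60],[0,0,0,0,0,0,80],[0,0,0,0,0,0,80],[0,0,0,0,0,0,80]]' 60
python3 - <<'E'
from h import *
from rig import cams
import cv2
p,R,m,H,n,RT=st()
D={k:cams.camera(k) for k in("scene","wrist")}
im=np.zeros((400,800,3),np.uint8)
im[:,:400]=cv2.resize(D["wrist"]["color"][180:380,220:420],(400,400),interpolation=cv2.INTER_CUBIC)
im[:,400:]=cv2.resize(D["scene"]["color"][225:305,265:345],(400,400),interpolation=cv2.INTER_CUBIC)
cv2.imwrite("pics/w4.png",im[:,:,::-1])
R1=Ro.from_matrix(RT.as_matrix())*Ro.from_euler("y",.26)
g=m["eye"]+n*.032;print("grip px scene",proj(D["scene"],g+n*.0275),"if not down",proj(D["scene"],g+n*.0375))
plan(p,R,g+n*.002+R1.apply([0,0,.019]),R1,4)
E
```

```text
clock: 10.57
position: [0.4659, 0.0362, 0.1303]
eef_rot: [-3.138, 0.237, -2.931]
wrist_force: [-0.0, 0.8, -0.2]
finger_gap: 0.0685
finger_force: 0.0
joints [ 0.14  0.13 -0.38  2.3   0.12  0.48  1.45] tip-eye H mm [-18.8   1.  -18.9] roterr [-0.004 -0.252 -0.   ]
grip px scene [293.44962453 244.5184568 ] if not down [291.48150233 240.82536598]
 x4 [-0.12 -0.03  0.59] [-0.001  0.002 -0.   ] shift 0.6 deg 0.1
```

View pics/w4.png

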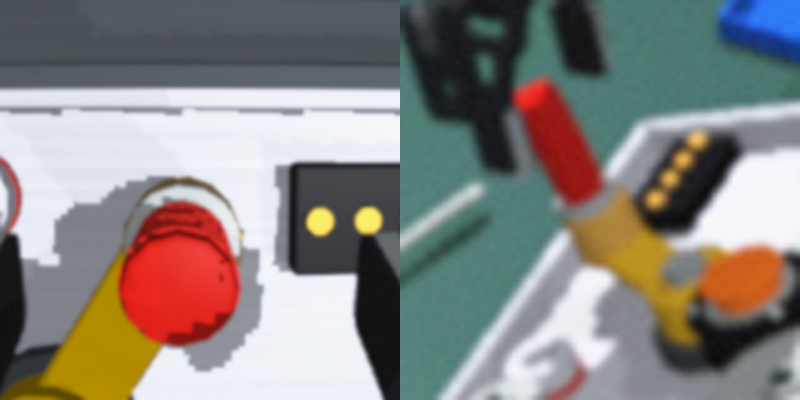

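The pin dropped home in the eye (collar on eye, grip top at scene ≈(291,244), predicted (293,245)). Regrasping at the milder tilt.

```bash
python3 -m jog '[[-0.12,-0.03,0.59,0,0,0,80],[-0.12,-0.03,0.59,0,0,0,80],[-0.12,-0.03,0.59,0,0,0,80],[-0.12,-0.03,0.59,0,0,0,80],[0,0,0,0,0,0,80],[0,0,0,0,0,0,80],[0,0,0,0,0,0,0],[0,0,0,0,0,0,0]]' 80
python3 -m jog '[[0,0,0,0,0,0,0],[0,0,0,0,0,0,0],[0,0,0,0,0,0,0],[0,0,0,0,0,0,0],[0,0,0,0,0,0,0]]'
python3 -c "
from h import *
p,R,m,H,n,RT=st()
print('pad-eye H',1000*H.T@(p+R.apply([0,0,-.019])-m['eye']),'n in tool',R.inv().apply(n))"
```

```text
clock: 11.33
position: [0.4762, 0.0371, 0.1086]
eef_rot: [-3.138, 0.237, -2.931]
wrist_force: [0.3, 0.7, -0.6]
finger_gap: 0.045
finger_force: 0.0
clock: 11.75
position: [0.4763, 0.037, 0.1089]
eef_rot: [-3.138, 0.237, -2.931]
wrist_force: [-3.4, -1.2, 6.2]
finger_gap: 0.0202
finger_force: 77.8
joints [ 0.12  0.19 -0.37  2.3   0.18  0.43  1.4 ] tip-eye H mm [-19.7  -0.5 -42.7] roterr [-0.004 -0.251 -0.   ]
pad-eye H [ 0.04358914 -0.14845002 34.15599081] n in tool [ 0.24872446 -0.00400235 -0.96856601]
```

```bash
python3 -m jog '[[0.1,0,-0.39,0,0,0,0],[0.1,0,-0.39,0,0,0,0],[0.1,0,-0.39,0,0,0,0],[0.1,0,-0.39,0,0,0,0],[0.1,0,-0.39,0,0,0,0],[0,0,0,0,0,0,0],[0,0,0,0,0,0,0]]'
cat > arc.py <<'E'
from h import *
p,R,m,H,n,RT=st();g=p+R.apply([0,0,-.019])
print('pad-eye H',1000*H.T@(g-m['eye']))
x=np.load("house.npy");b=x[4];P=.08*np.array([np.cos(b),np.sin(b)])
d=H.T@(m["eye"]-m["lock"])-[*P,.03]
rot=lambda a:np.array([[np.cos(a),-np.sin(a),0],[np.sin(a),np.cos(a),0],[0,0,1]])
pt=lambda a:H@(rot(a)@d)
for i in range(16):print((100*R.inv().apply(pt(.92/16*(i+1))-pt(.92/16*i))).round(2))
E
python3 arc.py
```

```text
clock: 12.33
position: [0.4669, 0.0351, 0.1266]
eef_rot: [-3.138, 0.237, -2.931]
wrist_force: [0.9, -0.5, 0.3]
finger_gap: 0.0204
finger_force: 78.1
joints [ 0.15  0.14 -0.38  2.3   0.13  0.47  1.44] tip-eye H mm [-19.8  -0.4 -22.6] roterr [-0.004 -0.251 -0.   ]
pad-eye H [-8.37726159e-02 -4.23782294e-02  5.42460393e+01]
[ 0.23 -0.4   0.06]
[ 0.2  -0.41  0.05]
[ 0.18 -0.42  0.05]
[ 0.16 -0.43  0.04]
[ 0.13 -0.44  0.04]
[ 0.11 -0.45  0.03]
[ 0.08 -0.45  0.02]
[ 0.06 -0.46  0.02]
[ 0.03 -0.46  0.01]
[ 0.01 -0.46  0.  ]
[-0.02 -0.46 -0.  ]
[-0.04 -0.46 -0.01]
[-0.07 -0.45 -0.02]
[-0.09 -0.45 -0.02]
[-0.12 -0.44 -0.03]
[-0.14 -0.44 -0.04]
```

```bash
python3 -m jog '[[0.23,-0.4,0.06,0,0,0,0],[0.2,-0.41,0.05,0,0,0,0],[0.18,-0.42,0.05,0,0,0,0],[0.16,-0.43,0.04,0,0,0,0],[0.13,-0.44,0.04,0,0,0,0],[0.11,-0.45,0.03,0,0,0,0],[0.08,-0.45,0.02,0,0,0,0],[0.06,-0.46,0.02,0,0,0,0]]'
python3 -m jog '[[0.03,-0.46,0.01,0,0,0,0],[0.01,-0.46,0,0,0,0,0],[-0.02,-0.46,0,0,0,0,0],[-0.04,-0.46,-0.01,0,0,0,0],[-0.07,-0.45,-0.02,0,0,0,0],[-0.09,-0.45,-0.02,0,0,0,0],[-0.12,-0.44,-0.03,0,0,0,0],[-0.14,-0.44,-0.04,0,0,0,0]]'
python3 -m jog '[[0,0,0,0,0,0,0],[0,0,0,0,0,0,0],[0,0,0,0,0,0,0]]'
python3 - <<'E'
from h import *
p,R,m,H,n,RT=st();g=p+R.apply([0,0,-.019])
d=H.T@(g-m["lock"]);print('pad-lock H mm',1000*d)
print("corr to xy=0 cm",(100*R.inv().apply(H@np.array([-d[0],-d[1],0]))).round(2),"down 22mm",(2.2*R.inv().apply(-n)).round(2))
E
```

```text
clock: 13.0
position: [0.4647, -0.0008, 0.1209]
eef_rot: [-3.138, 0.238, -2.93]
wrist_force: [3.7, 6.8, 1.9]
finger_gap: 0.0201
finger_force: 78.3
clock: 13.67
position: [0.4759, -0.0347, 0.1229]
eef_rot: [-3.139, 0.238, -2.93]
wrist_force: [3.4, 10.5, 1.7]
finger_gap: 0.0203
finger_force: 78.3
clock: 13.92
position: [0.4758, -0.0347, 0.1229]
eef_rot: [-3.139, 0.238, -2.93]
wrist_force: [2.5, 9.3, 2.0]
finger_gap: 0.0202
finger_force: 78.4
joints [ 0.3   0.16 -0.36  2.29  0.05  0.47  1.69] tip-eye H mm [-26.8 -70.3 -23. ] roterr [-0.003 -0.251  0.001]
pad-lock H mm [ 0.84112171 -0.981958   83.79665926]
corr to xy=0 cm [0.08 0.1  0.02] down 22mm [-0.55  0.01  2.13]
```

```bash
python3 -m jog '[[0.05,0.05,0,0,0,0,0],[-0.07,0,0.27,0,0,0,0],[-0.07,0,0.27,0,0,0,0],[-0.07,0,0.27,0,0,0,0],[-0.07,0,0.27,0,0,0,0],[0,0,0,0,0,0,0],[0,0,0,0,0,0,0]]'
python3 - <<'E'
from h import *
from rig import cams
import cv2
p,R,m,H,n,RT=st();g=p+R.apply([0,0,-.019])
print('pad-lock H mm',1000*H.T@(g-m["lock"]))
D={k:cams.camera(k) for k in("scene","wrist","top")}
pickle.dump(D,open("c2.pkl","wb"))
E
```

```text
clock: 14.5
position: [0.4803, -0.0331, 0.1127]
eef_rot: [-3.139, 0.237, -2.93]
wrist_force: [5.2, 8.2, -3.4]
finger_gap: 0.0201
finger_force: 78.5
joints [ 0.28  0.19 -0.35  2.29  0.07  0.44  1.67] tip-eye H mm [-27.4 -69.7 -34.2] roterr [-0.002 -0.251  0.001]
pad-lock H mm [ 0.29493976 -0.41173788 72.6073056 ]
```

```bash
python3 -m jog '[[-0.07,0,0.27,0,0,0,0],[-0.07,0,0.27,0,0,0,0],[-0.07,0,0.27,0,0,0,0],[-0.03,0,0.12,0,0,0,0],[0,0,0,0,0,0,0],[0,0,0,0,0,0,0]]'
python3 - <<'E'
from h import *
p,R,m,H,n,RT=st();g=p+R.apply([0,0,-.019])
print('pad-lock H mm',1000*H.T@(g-m["lock"]))
E
```

```text
clock: 15.15
position: [0.4845, -0.0326, 0.1052]
eef_rot: [-3.138, 0.237, -2.93]
wrist_force: [-11.7, 8.2, 30.2]
finger_gap: 0.0204
finger_force: 82.5
joints [ 0.27  0.21 -0.34  2.28  0.09  0.43  1.65] tip-eye H mm [-27.2 -70.2 -42.9] roterr [-0.003 -0.251  0.001]
pad-lock H mm [ 0.48905341 -0.78607456 63.9371504 ]
```

```bash
python3 -m jog '[[0.03,0,-0.12,0,0,0,0],[0,0,0,0,0,0,15],[0,0,0,0,0,0,30],[0,0,0,0,0,0,60],[0,0,0,0,0,0,80],[0,0,0,0,0,0,80],[0,0,0,0,0,0,80]]'
python3 - <<'E'
from h import *
from rig import cams
import cv2
D={k:cams.camera(k) for k in("scene","wrist","top")};pickle.dump(D,open("c3.pkl","wb"))
p,R,m,H,n,RT=st()
im=np.zeros((400,800,3),np.uint8)
im[:,:400]=cv2.resize(D["wrist"]["color"][180:380,220:420],(400,400),interpolation=cv2.INTER_CUBIC)
im[:,400:]=cv2.resize(D["scene"]["color"][225:325,265:365],(400,400),interpolation=cv2.INTER_CUBIC)
cv2.imwrite("pics/w5.png",im[:,:,::-1])
E
```

```text
clock: 15.73
position: [0.4836, -0.0335, 0.1053]
eef_rot: [-3.138, 0.236, -2.931]
wrist_force: [-0.2, -0.8, 0.2]
finger_gap: 0.0681
finger_force: 0.0
joints [ 0.27  0.21 -0.34  2.28  0.09  0.43  1.65] tip-eye H mm [-27.8 -70.7 -42.1] roterr [-0.004 -0.252 -0.   ]
```

View pics/w5.png

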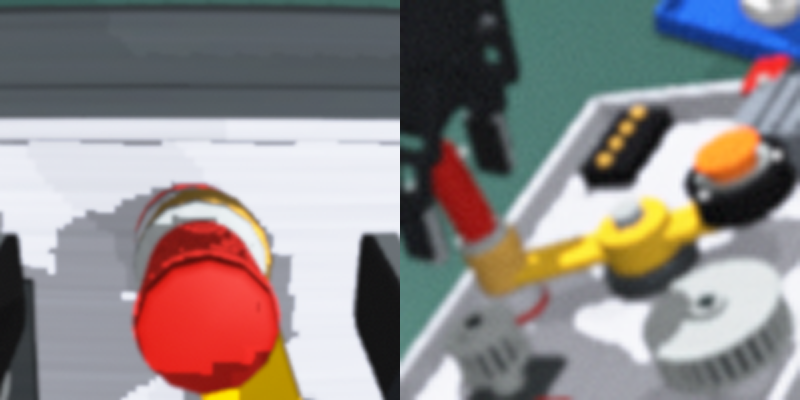

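The wrist and scene views show the pin home: collar on the eye over the red-ringed boss, arm swung back. Retreating and going to the tool.

```bash
python3 -m jog '[[0,0,-1.5,0,0,0,80],[0,0,-2.5,0,0,0,80],[0,0,-2.5,0,0,0,100],[0,0,-2.5,0,0,0,100],[0,0,0,0,0,0,100],[0,0,0,0,0,0,100]]'
python3 - <<'E'
from h import *
D=pickle.load(open("c3.pkl","rb"))
p,R,m,H,n,RT=st();print(p,"cap pred scene",proj(D["scene"],m["caplock"]))
plan(p,R,[.443,.3225,.25],down(-2.6),16)
E
```

```text
clock: 16.38
position: [0.4637, -0.0377, 0.1943]
eef_rot: [-3.137, 0.239, -2.931]
wrist_force: [-0.2, 0.2, -0.2]
finger_gap: 0.085
finger_force: 0.0
joints [ 0.35  0.02 -0.38  2.24 -0.05  0.65  1.79] tip-eye H mm [ -4.1 -70.9  45.9] roterr [-0.005 -0.249 -0.   ]
[ 0.46370243 -0.0376508   0.19432253] cap pred scene [347.10470273 261.84060589]
 x16 [-0.73  2.15 -0.28] [-0.003  0.015 -0.021] shift 2.29 deg 1.5
```

```bash
python3 -m jog '[[-0.73,2.15,-0.28,-0.003,0.015,-0.021,100],[-0.73,2.15,-0.28,-0.003,0.015,-0.021,100],[-0.73,2.15,-0.28,-0.003,0.015,-0.021,100],[-0.73,2.15,-0.28,-0.003,0.015,-0.021,100],[-0.73,2.15,-0.28,-0.003,0.015,-0.021,100],[-0.73,2.15,-0.28,-0.003,0.015,-0.021,100],[-0.73,2.15,-0.28,-0.003,0.015,-0.021,100],[-0.73,2.15,-0.28,-0.003,0.015,-0.021,100]]'
python3 -m jog '[[-0.73,2.15,-0.28,-0.003,0.015,-0.021,100],[-0.73,2.15,-0.28,-0.003,0.015,-0.021,100],[-0.73,2.15,-0.28,-0.003,0.015,-0.021,100],[-0.73,2.15,-0.28,-0.003,0.015,-0.021,100],[-0.73,2.15,-0.28,-0.003,0.015,-0.021,100],[-0.73,2.15,-0.28,-0.003,0.015,-0.021,100],[-0.73,2.15,-0.28,-0.003,0.015,-0.021,100],[-0.73,2.15,-0.28,-0.003,0.015,-0.021,100]]'
python3 -m jog '[[0,0,0,0,0,0,100],[0,0,0,0,0,0,100],[0,0,0,0,0,0,100]]'
python3 - <<'E'
from h import *
from rig import cams
import cv2
p,R,s=pose();c=cams.camera("wrist");pickle.dump([c,p,R],open("w6.pkl","wb"))
for h in(.004,.018,.040,.129):print(h,projw(c,[.4433,.3225,h]).round(1))
u=projw(c,[.4433,.3225,.06]).astype(int);x0,y0=max(0,min(440,u[0]-100)),max(0,min(280,u[1]-100));print(x0,y0)
cv2.imwrite("pics/w6.png",cv2.resize(c["color"][y0:y0+200,x0:x0+200],(600,600),interpolation=cv2.INTER_CUBIC)[:,:,::-1])
E
```

```text
clock: 17.05
position: [0.4656, 0.1439, 0.2235]
eef_rot: [-3.133, 0.114, -2.76]
wrist_force: [-0.2, 0.7, 0.5]
finger_gap: 0.0853
finger_force: 0.0
clock: 17.72
position: [0.4412, 0.3233, 0.2484]
eef_rot: [3.136, -0.007, -2.592]
wrist_force: [0.2, -1.0, 0.1]
finger_gap: 0.0855
finger_force: 0.0
clock: 17.97
position: [0.4415, 0.3217, 0.2485]
eef_rot: [3.136, -0.007, -2.593]
wrist_force: [0.4, -0.7, 0.8]
finger_gap: 0.0857
finger_force: 0.0
0.004 [313.2 214. ]
0.018 [313.2 216.3]
0.04 [313.3 220.4]
0.129 [313.6 243.4]
213 124
```

View pics/w6.png

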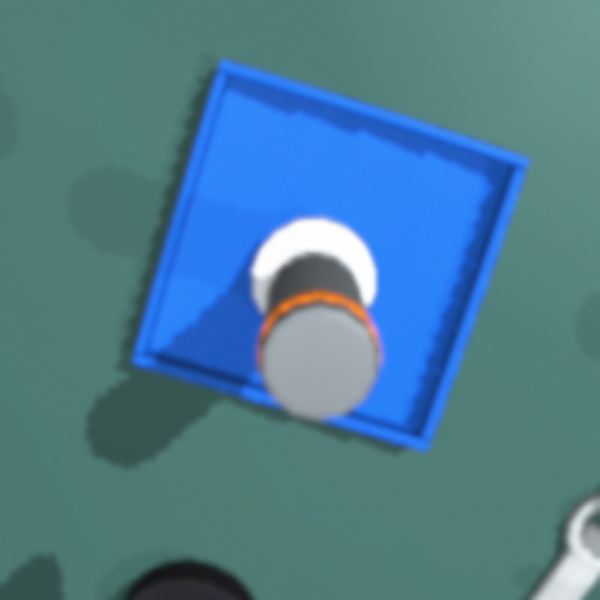

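The wrist crop shows the tool upright in the tray: foot centre (317.7,217.7), handle top (319.7,244.7), tray centre ≈(322,210).

Run:
```python
from h import *
c,p,R=pickle.load(open("w6.pkl","rb"))
fw=lambda o:least_squares(lambda q:np.concatenate([projw(c,[*q,z])-u for z,u in o]),[.44,.32])
t=fw([(.018,[317.7,217.7]),(.13,[319.7,244.7])]);tr=fw([(.016,[322.4,209.9])])
print(t.x,t.fun,"tray",tr.x);np.save("tool.npy",np.r_[t.x,tr.x])
R1=down(-2.593)
a=plan(p,R,[*t.x,.165],R1,4);plan(*a,[*t.x,.071],R1,4)
```

```text
[0.44176092 0.32683554] [-0.09119445 -0.45922035  0.06532167  0.33278022] tray [0.43297773 0.32723912]
 x4 [-0.08  0.1   2.09] [ 0.001 -0.002 -0.   ] shift 2.09 deg 0.1
 x4 [ 0.   -0.    2.35] [0. 0. 0.] shift 2.35 deg 0.0
```

```bash
python3 -m jog '[[-0.08,0.1,2.09,0.001,-0.002,0,100],[-0.08,0.1,2.09,0.001,-0.002,0,100],[-0.08,0.1,2.09,0.001,-0.002,0,100],[-0.08,0.1,2.09,0.001,-0.002,0,100],[0,0,2.35,0,0,0,100],[0,0,2.35,0,0,0,100],[0,0,2.35,0,0,0,100],[0,0,2.35,0,0,0,100]]'
python3 -m jog '[[0,0,0,0,0,0,100],[0,0,0,0,0,0,100],[0,0,0,0,0,0,0],[0,0,0,0,0,0,0],[0,0,0,0,0,0,0],[0,0,0,0,0,0,0],[0,0,0,0,0,0,0],[0,0,0,0,0,0,0]]' 90
```

```text
clock: 18.68
position: [0.4424, 0.3265, 0.0708]
eef_rot: [3.141, 0.003, -2.595]
wrist_force: [0.3, 1.4, -0.0]
finger_gap: 0.0858
finger_force: 0.0
clock: 19.35
position: [0.4428, 0.3279, 0.073]
eef_rot: [3.141, 0.004, -2.593]
wrist_force: [0.3, -3.2, 11.5]
finger_gap: 0.0288
finger_force: 87.8
```

```bash
python3 -m jog '[[0,0,-0.5,0,0,0,0],[0,0,-1.5,0,0,0,0],[0,0,-3,0,0,0,0],[0,0,-3,0,0,0,0],[0,0,-3,0,0,0,0],[0,0,-3,0,0,0,0],[0,0,-3,0,0,0,0],[0,0,-3,0,0,0,0]]'
python3 -m jog '[[0,0,0,0,0,0,0],[0,0,0,0,0,0,0],[0,0,0,0,0,0,0]]'
python3 - <<'E'
from h import *
p,R,s=pose();m,H,n,RT=tgt();print(p)
plan(p,R,m["caplock"]+n*.10,RT,16)
E
```

```text
clock: 20.02
position: [0.4413, 0.3271, 0.2739]
eef_rot: [3.14, 0.003, -2.593]
wrist_force: [1.6, -0.1, -1.6]
finger_gap: 0.0283
finger_force: 88.8
clock: 20.27
position: [0.4415, 0.3269, 0.2715]
eef_rot: [3.14, 0.002, -2.593]
wrist_force: [-0.0, -0.2, -1.5]
finger_gap: 0.0279
finger_force: 88.8
[0.44147805 0.32687342 0.27154819]
 x16 [ 0.1  -1.97  0.08] [ 0.005 -0.03   0.021] shift 1.98 deg 2.1
```

```bash
python3 -m jog '[[0.1,-1.97,0.08,0.005,-0.03,0.021,0],[0.1,-1.97,0.08,0.005,-0.03,0.021,0],[0.1,-1.97,0.08,0.005,-0.03,0.021,0],[0.1,-1.97,0.08,0.005,-0.03,0.021,0],[0.1,-1.97,0.08,0.005,-0.03,0.021,0],[0.1,-1.97,0.08,0.005,-0.03,0.021,0],[0.1,-1.97,0.08,0.005,-0.03,0.021,0],[0.1,-1.97,0.08,0.005,-0.03,0.021,0]]'
python3 -m jog '[[0.1,-1.97,0.08,0.005,-0.03,0.021,0],[0.1,-1.97,0.08,0.005,-0.03,0.021,0],[0.1,-1.97,0.08,0.005,-0.03,0.021,0],[0.1,-1.97,0.08,0.005,-0.03,0.021,0],[0.1,-1.97,0.08,0.005,-0.03,0.021,0],[0.1,-1.97,0.08,0.005,-0.03,0.021,0],[0.1,-1.97,0.08,0.005,-0.03,0.021,0],[0.1,-1.97,0.08,0.005,-0.03,0.021,0]]'
python3 -m jog '[[0,0,0,0,0,0,0],[0,0,0,0,0,0,0],[0,0,0,0,0,0,0]]'
cat > cap.py <<'E'
from h import *
p,R,s=pose();m,H,n,RT=tgt();f=p+R.apply([0,0,.069])
print("face-cap H mm",1000*H.T@(f-m["caplock"]),"roterr",(R.inv()*RT).as_rotvec().round(3),s["joint_positions"].round(2))
plan(p,R,m["caplock"]+n*(.069+.006),RT,4)
E
python3 cap.py
python3 - <<'E'
from rig import cams
import pickle
pickle.dump({k:cams.camera(k) for k in("scene","top")},open("c4.pkl","wb"))
E
```

```text
clock: 20.93
position: [0.5068, 0.1825, 0.2649]
eef_rot: [-3.124, 0.244, -2.761]
wrist_force: [0.1, 0.2, -2.2]
finger_gap: 0.028
finger_force: 88.6
clock: 21.6
position: [0.5483, 0.0307, 0.2578]
eef_rot: [3.135, 0.486, -2.939]
wrist_force: [0.2, 0.7, -2.2]
finger_gap: 0.0283
finger_force: 88.6
clock: 21.85
position: [0.5485, 0.0324, 0.2585]
eef_rot: [3.135, 0.485, -2.937]
wrist_force: [-0.4, 1.4, -1.8]
finger_gap: 0.0284
finger_force: 88.9
face-cap H mm [-2.13520154  1.71187798 30.1644066 ] roterr [ 0.003 -0.004 -0.006] [ 0.27 -0.01 -0.42  2.18 -0.08  0.49  1.69]
 x4 [-0.05 -0.04  0.6 ] [ 0.001 -0.001 -0.002] shift 0.61 deg 0.1
```

```bash
python3 -m jog '[[-0.05,-0.04,0.6,0.001,-0.001,-0.002,0],[-0.05,-0.04,0.6,0.001,-0.001,-0.002,0],[-0.05,-0.04,0.6,0.001,-0.001,-0.002,0],[-0.05,-0.04,0.6,0.001,-0.001,-0.002,0],[0,0,0.3,0,0,0,0],[0,0,0.2,0,0,0,0],[0,0,0.2,0,0,0,0],[0,0,0,0,0,0,0]]'
python3 cap.py
python3 -m jog '[[0,0,0.2,0,0,0,0],[0,0,0.2,0,0,0,0],[0,0,0.2,0,0,0,0],[0,0,0.2,0,0,0,0],[0,0,0,0,0,0,0],[0,0,0,0,0,0,0]]'
python3 cap.py
```

```text
clock: 22.62
position: [0.5653, 0.0338, 0.2326]
eef_rot: [-3.14, 0.49, -2.929]
wrist_force: [-1.0, -0.6, -1.0]
finger_gap: 0.0282
finger_force: 89.6
face-cap H mm [ 0.79757758 -0.71831295 -0.52447823] roterr [-0.001  0.001  0.001] [ 0.26  0.05 -0.42  2.19 -0.    0.42  1.62]
 x4 [ 0.02  0.02 -0.16] [-0.  0.  0.] shift 0.16 deg 0.0
clock: 23.12
position: [0.5695, 0.0343, 0.2276]
eef_rot: [-3.138, 0.492, -2.929]
wrist_force: [-24.7, -3.5, 31.9]
finger_gap: 0.028
finger_force: 93.8
face-cap H mm [ 2.32912365 -1.1487323  -6.98058017] roterr [-0.003  0.004  0.001] [ 0.25  0.07 -0.42  2.19  0.02  0.4   1.6 ]
 x4 [ 0.05  0.02 -0.32] [-0.001  0.001  0.   ] shift 0.33 deg 0.1
```

```bash
python3 -m jog '[[0,0,0,0,0,0,0],[0,0,-0.5,0,0,0,0],[0,0,-1,0,0,0,0],[0,0,-1.5,0,0,0,0],[0,0,-2,0,0,0,0],[0,0,-1,0,0,0,0],[0,0,0,0,0,0,0],[0,0,0,0,0,0,0]]'
python3 - <<'E'
from h import *
from rig import cams
import cv2
D={k:cams.camera(k) for k in("scene","top")};C=pickle.load(open("c4.pkl","rb"))
m,H,n,RT=tgt()
def org(c):
    hs=cv2.cvtColor(c["color"],cv2.COLOR_RGB2HSV);k=(hs[...,0]>5)&(hs[...,0]<18)&(hs[...,1]>180)&(hs[...,2]>130)
    u=proj(c,m["caplock"]).astype(int);z=np.zeros_like(k);z[u[1]-20:u[1]+20,u[0]-20:u[0]+20]=1;k&=z;v,x=np.nonzero(k);return x.mean().round(1),v.mean().round(1),len(x)
for k in("scene","top"):print(k,"before",org(C[k]),"after",org(D[k]),"pred",proj(D[k],m["caplock"]),proj(D[k],m["caplock"]-n*.008))
p,R,s=pose();t=np.load("tool.npy")
plan(p,R,[.440,.327,.27],down(-2.593),16)
E
```

```text
clock: 23.78
position: [0.5416, 0.0284, 0.2793]
eef_rot: [-3.139, 0.492, -2.929]
wrist_force: [-0.8, 0.6, -2.8]
finger_gap: 0.0286
finger_force: 88.9
scene before (np.float64(346.8), np.float64(263.7), 117) after (np.float64(347.0), np.float64(265.7), 93) pred [347.10470273 261.84060589] [348.59942634 264.90004688]
top before (np.float64(nan), np.float64(nan), 0) after (np.float64(nan), np.float64(nan), 0) pred [334.09635692 174.46419112] [333.61816763 173.68314351]
 x16 [-0.08  1.98  0.04] [-0.005  0.03  -0.021] shift 1.98 deg 2.1<stdin>:8: RuntimeWarning: Mean of empty slice.
  ret = ret.dtype.type(ret / rcount)
```

```bash
python3 -m jog '[[-0.08,1.98,0.04,-0.005,0.03,-0.021,0],[-0.08,1.98,0.04,-0.005,0.03,-0.021,0],[-0.08,1.98,0.04,-0.005,0.03,-0.021,0],[-0.08,1.98,0.04,-0.005,0.03,-0.021,0],[-0.08,1.98,0.04,-0.005,0.03,-0.021,0],[-0.08,1.98,0.04,-0.005,0.03,-0.021,0],[-0.08,1.98,0.04,-0.005,0.03,-0.021,0],[-0.08,1.98,0.04,-0.005,0.03,-0.021,0]]'
python3 -m jog '[[-0.08,1.98,0.04,-0.005,0.03,-0.021,0],[-0.08,1.98,0.04,-0.005,0.03,-0.021,0],[-0.08,1.98,0.04,-0.005,0.03,-0.021,0],[-0.08,1.98,0.04,-0.005,0.03,-0.021,0],[-0.08,1.98,0.04,-0.005,0.03,-0.021,0],[-0.08,1.98,0.04,-0.005,0.03,-0.021,0],[-0.08,1.98,0.04,-0.005,0.03,-0.021,0],[-0.08,1.98,0.04,-0.005,0.03,-0.021,0]]'
python3 -m jog '[[0,0,0,0,0,0,0],[0,0,0,0,0,0,0],[0,0,0,0,0,0,0]]'
python3 - <<'E'
from h import *
p,R,s=pose()
plan(p,R,[.440,.327,.085],down(-2.593),8)
E
```

```text
clock: 24.55
position: [0.5033, 0.1834, 0.2748]
eef_rot: [-3.116, 0.245, -2.752]
wrist_force: [0.6, -0.4, -1.6]
finger_gap: 0.0284
finger_force: 89.0
clock: 25.22
position: [0.4394, 0.3282, 0.2691]
eef_rot: [-3.136, 0.002, -2.587]
wrist_force: [0.1, 0.0, -1.2]
finger_gap: 0.0289
finger_force: 89.0
clock: 25.47
position: [0.44, 0.3269, 0.2693]
eef_rot: [-3.135, 0.003, -2.588]
wrist_force: [0.2, -0.4, -1.2]
finger_gap: 0.0285
finger_force: 89.1
 x8 [0.   0.01 2.3 ] [-0.001  0.     0.001] shift 2.3 deg 0.1
```

```bash
python3 -m jog '[[0,0.01,2.3,-0.001,0,0,0],[0,0.01,2.3,-0.001,0,0,0],[0,0.01,2.3,-0.001,0,0,0],[0,0.01,2.3,-0.001,0,0,0],[0,0.01,2.3,-0.001,0,0,0],[0,0.01,2.3,-0.001,0,0,0],[0,0.01,2.3,-0.001,0,0,0],[0,0.01,2.3,0,0,0,0]]'
python3 -m jog '[[0,0,0,0,0,0,0],[0,0,0.3,0,0,0,0],[0,0,0.3,0,0,0,0],[0,0,0.3,0,0,0,0],[0,0,0.2,0,0,0,0],[0,0,0,0,0,0,0],[0,0,0,0,0,0,0]]'
```

```text
clock: 26.13
position: [0.4409, 0.3267, 0.0851]
eef_rot: [-3.142, 0.005, -2.59]
wrist_force: [0.3, 0.5, -1.6]
finger_gap: 0.0281
finger_force: 89.1
clock: 26.72
position: [0.4406, 0.3279, 0.0757]
eef_rot: [3.141, 0.005, -2.588]
wrist_force: [-0.3, 0.1, -2.0]
finger_gap: 0.0282
finger_force: 89.1
```

```bash
python3 -m jog '[[0,0,0.1,0,0,0,0],[0,0,0.1,0,0,0,0],[0,0,0.1,0,0,0,0],[0,0,0,0,0,0,0],[0,0,0,0,0,0,0]]'
```

```text
clock: 27.13
position: [0.4408, 0.3281, 0.0731]
eef_rot: [-3.141, 0.005, -2.588]
wrist_force: [-1.7, -3.3, 12.2]
finger_gap: 0.0288
finger_force: 91.1
```

Contact with the tray floor, at the same height as before. Releasing gently and retreating.

```bash
python3 -m jog '[[0,0,-0.1,0,0,0,0],[0,0,0,0,0,0,45],[0,0,0,0,0,0,60],[0,0,0,0,0,0,80],[0,0,0,0,0,0,100],[0,0,0,0,0,0,100],[0,0,0,0,0,0,100],[0,0,0,0,0,0,100]]'
python3 -m jog '[[0,0,-1,0,0,0,100],[0,0,-2,0,0,0,100],[0,0,-3,0,0,0,100],[0,0,-3,0,0,0,100],[0,0,-3,0,0,0,100],[0,0,-3,0,0,0,100],[0,0,-2,0,0,0,100],[0,0,0,0,0,0,100]]'
python3 -m jog '[[0,0,0,0,0,0,100],[0,0,0,0,0,0,100],[0,0,0,0,0,0,100],[0,0,0,0,0,0,100]]'
python3 - <<'E'
from h import *
from rig import cams
import cv2
D={k:cams.camera(k) for k in("scene","wrist")};c=D["wrist"];hs=cv2.cvtColor(c["color"],cv2.COLOR_RGB2HSV)
for n,h,z in(("foot",.018,.021),("top",.13,.015)):
    print(n,projw(c,[.441,.328,h]).round(1))
w=(hs[...,1]<40)&(hs[...,2]>215);o=(hs[...,0]>5)&(hs[...,0]<18)&(hs[...,1]>150)&(hs[...,2]>100)
for nm,k in(("white",w),("orange",o)):
    n,l,st_,ce=cv2.connectedComponentsWithStats(k[100:400,200:450].astype(np.uint8))
    print(nm,[(st_[i].tolist(),ce[i].round(0)+[200,100]) for i in range(1,n) if st_[i,4]>15])
# pin and arm unchanged: scene red/yellow vs c3
a=pickle.load(open("c3.pkl","rb"))["scene"];m,H,nn,RT=tgt()
for q in (a,D["scene"]):
    h2=cv2.cvtColor(q["color"],cv2.COLOR_RGB2HSV)[235:300,260:330];k=((h2[...,0]<5)|(h2[...,0]>175))&(h2[...,1]>150)&(h2[...,2]>80)
    y=(h2[...,0]>18)&(h2[...,0]<32)&(h2[...,1]>150);print([np.round([v.mean() for v in np.nonzero(t)],1) for t in(k,y)])
p=m["lock"]+nn*.0895
print("pin top pred",proj(D["scene"],p))
cv2.imwrite("pics/fin.png",np.hstack([cv2.resize(c["color"][130:330,220:420],(400,400)),cv2.resize(D["scene"]["color"][225:325,265:365],(400,400),interpolation=cv2.INTER_CUBIC)])[:,:,::-1])
E
```

```text
clock: 27.8
position: [0.4404, 0.3278, 0.0733]
eef_rot: [3.141, 0.004, -2.588]
wrist_force: [-0.4, -0.5, 0.7]
finger_gap: 0.0854
finger_force: 0.0
clock: 28.47
position: [0.4408, 0.3289, 0.2484]
eef_rot: [3.141, 0.011, -2.588]
wrist_force: [0.1, 0.2, 0.5]
finger_gap: 0.0857
finger_force: 0.0
clock: 28.8
position: [0.4394, 0.3271, 0.2424]
eef_rot: [3.141, 0.003, -2.588]
wrist_force: [-0.2, 0.1, -1.2]
finger_gap: 0.0854
finger_force: 0.0
foot [314.4 215.1]
top [314.5 244.2]
white [([94, 93, 41, 31, 499], array([316., 203.])), ([126, 193, 90, 107, 1264], array([372., 352.])), ([0, 269, 44, 24, 138], array([219., 380.])), ([8, 296, 8, 4, 17], array([211., 398.]))]
orange [([96, 117, 34, 13, 105], array([312., 221.]))]
[array([38.4, 19.7]), array([51.2, 50.1])]
[array([37.1, 18.6]), array([51.6, 49.9])]
pin top pred [275.60981821 264.37396757]
```

```bash
python3 -c "
from rig import job
print(job.job_done())"
```

```text
the job is handed in; nothing more can be done
None
```

The job is handed in: the pin alone holds the tensioner arm over the boss, the dust cap is pressed home, and the tool stands upright in its tray; no verdict came back.

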